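# Lids onto the bisque pots

## Task

Four terracotta pots and their four lids have come out of the kiln and are mixed up on the pottery table. Put every lid on the pot it was made for, same shape and size, knob up and seated flat on the rim with the sides of the square and oblong lids lined up with their pots. Set the lids down gently, and leave the pots standing where they are.

Things in the scene. Friction and masses are not known exactly. Their poses are not given: they have to be found in the camera images.
- lid_round_large: Large round lid, plate 110 mm across. Terracotta, knob up. From the bottom: flange 8 mm deep (goes inside the pot mouth, 8 mm to spare each side), plate 9 mm thick (rests on the rim), knob 28 mm tall (top at 45 mm). Origin: centre of the flange underside, on the table at the start; z up. Knob: round, 22 mm across, on the axis. Loose, about 170 g.
- lid_round_small: Small round lid, plate 78 mm across. Terracotta, knob up. From the bottom: flange 8 mm deep (goes inside the pot mouth, 8 mm to spare each side), plate 9 mm thick (rests on the rim), knob 28 mm tall (top at 45 mm). Origin: centre of the flange underside, on the table at the start; z up. Knob: round, 22 mm across, on the axis. Loose, about 100 g.
- lid_square: Square lid, plate 90 x 90 mm, sides along x and y. Terracotta, knob up. From the bottom: flange 8 mm deep (goes inside the pot mouth, 8 mm to spare each side), plate 9 mm thick (rests on the rim), knob 28 mm tall (top at 45 mm). Origin: centre of the flange underside, on the table at the start; z up. Knob: an upright bar 36 mm along the lid's x, 18 mm along y, in the centre. Loose, about 150 g.
- lid_oblong: Oblong lid, plate 126 mm along x, 76 mm along y. Terracotta, knob up. From the bottom: flange 8 mm deep (goes inside the pot mouth, 8 mm to spare each side), plate 9 mm thick (rests on the rim), knob 28 mm tall (top at 45 mm). Origin: centre of the flange underside, on the table at the start; z up. Knob: an upright bar 36 mm along the lid's x, 18 mm along y, in the centre. Loose, about 170 g.
- pot_round_large: Open terracotta pot, round, 104 mm across outside at the rim, 60 mm tall, walls 9 mm thick, standing loose on the table (about 450 g). Origin: centre of its underside, z up. With its lid home the lid's origin is 52 mm above this origin.
- pot_round_small: Open terracotta pot, round, 72 mm across outside at the rim, 70 mm tall, walls 9 mm thick, standing loose on the table (about 320 g). Origin: centre of its underside, z up. With its lid home the lid's origin is 62 mm above this origin.
- pot_square: Open terracotta pot, 84 x 84 mm outside, 55 mm tall, walls 9 mm thick, standing loose on the table (about 400 g). Origin: centre of its underside, z up, sides along x and y. With its lid home the lid's origin is 47 mm above this origin.
- pot_oblong: Open terracotta pot, 120 mm along x by 70 mm along y outside, 45 mm tall, walls 9 mm thick, standing loose on the table (about 400 g). Origin: centre of its underside, z up, x along the long side. With its lid home the lid's origin is 37 mm above this origin.
There are look-alikes about, which are no part of the job. What is shaped like the lid_oblong but purple or yellow is not meant.

How it is judged:
At the end, for the whole second after the job is handed in: Each lid on its own pot: centre within 12 mm, height within 4 mm of seated, tilt under 0.06 rad; oblong and square lids in line with their pots within 0.25 rad (any half / quarter turn); pots upright (0.06 rad) and within 35 mm of where they began; lids and pots at rest (horizontal distance between lid_round_large and pot_round_large below 0.012 m and z of lid_round_large in the frame of pot_round_large between 0.048 and 0.056 m and angle between each of lid_round_large, pot_round_large, lid_round_small, pot_round_small, lid_square, pot_square, lid_oblong, pot_oblong's own z axis and vertical below 0.06 rad and distance of each of pot_round_large, pot_round_small, pot_square, pot_oblong from where it was at the start of the episode below 0.035 m and linear speed of each of lid_round_large, pot_round_large, lid_round_small, pot_round_small, lid_square, pot_square, lid_oblong, pot_oblong below 0.02 m/s and horizontal distance between lid_round_small and pot_round_small below 0.012 m and z of lid_round_small in the frame of pot_round_small between 0.058 and 0.066 m and horizontal distance between lid_square and pot_square below 0.012 m and z of lid_square in the frame of pot_square between 0.043 and 0.051 m and horizontal distance between lid_oblong and pot_oblong below 0.012 m and z of lid_oblong in the frame of pot_oblong between 0.033 and 0.041 m and angle between the x axis of lid_oblong and the x axis of pot_oblong, either way round below 0.25 rad and (angle between the x axis of lid_square and the x axis of pot_square, either way round below 0.25 rad or angle between the y axis of lid_square and the x axis of pot_square, either way round below 0.25 rad)); the robot touches nothing.
It fails at once if a lid is banged or forced onto its pot (over 60 N) (contact force between lid_round_large and pot_round_large above 60 N or contact force between lid_round_small and pot_round_small above 60 N or contact force between lid_square and pot_square above 60 N or contact force between lid_oblong and pot_oblong above 60 N).
It fails at once if a pot is tipped over (angle between any of pot_round_large, pot_round_small, pot_square, pot_oblong's own z axis and vertical above 0.5 rad).
It also fails if it takes over 128 s, if anything falls off the work surface, if the arm or the gripper's body presses on something with over 40 N, if the wrist force passes 120 N, or if a joint passes its speed limit or range.

## Robot

A 6-joint arm with a two-finger parallel gripper is mounted at the origin on the work surface. World frame = base frame: x ahead of the robot, y to its left, z up, the work surface at z = 0. Lengths are in m, angles in rad, forces in N, time in s.
With the tool pointing down it reaches from about 0.425 to 0.95 m from the base axis. Payload 3.5 kg.
Tool frame: the origin (TCP) lies midway between the tips of the shut fingers; the grasp point (between the pads) lies 19 mm behind it; x points along the fingers, y is the direction in which the jaws open and shut, and the axes are right-handed (so a half turn about x gives the same grasp; the last joint's range is limited). The gripper opens to 85 mm and grips with 20 to 120 N. Pads are 22 mm wide; open, the fingers measure 114 mm over their backs; the gripper's body (76 mm by 85 mm) begins 54 mm behind the grasp point. The pads swing forward as they close: fully open they stand 13 mm farther back than shut.
Start: joints at [0.958, 0.286, 1.577, -0, 1.279, -0.15], TCP at [0.301, 0.604, 0.231] pointing down, gripper open.
Joint ranges: [-2.77, 2.77], [-0.9, 2.22], [0.21, 2.48], [-1.53, 4.67], [0.24, 2.81], [-2.84, 2.84]. Speed limits (rad/s): [2.79, 2.79, 3.14, 3.14, 3.14, 3.14].

## Interface

Orientations are given as a 3x3 rotation matrix whose columns are the frame's x, y, z axes.
In Python, from plant import get_obs, snapshot, hand_in, spot_in, regions_of gives the robot as it stands. The module is installed in compiled form; this text tells all that it offers.
- The arm moves only by the shell command python3 -m handwheel 'ROWS' [FORCE]. ROWS is JSON, a list of rows, each a list of 3 entries, a list of its own where there are three numbers: the shift along the tool's x, y, z in m, then the turn, a rotation vector about the tool's x, y, z in degrees, then the closure, from -1 (fully open) to 1 (shut), so that 0 is half open. A call has 1 to 5 rows; each row is the pose to reach, as a shift and turn from the pose commanded when the call began, along the tool's axes at that moment; what a row does not reach only later rows make up. A row lasts 1/10 s, in which the tool goes at most 50 mm and 8.59 degrees, less where a joint would pass 70% of its speed; a pose out of reach is approached as far as the arm can. A call with a gripper value outside its range is refused whole. The fingers move at their own pace and stop on an object; FORCE is the grip in N (left out, the last holds). Time passes only in rows, so rows that repeat a pose let the fingers close. It gives the time, the measured TCP pose, the force and the opening at its end, in the units of the state.
- get_obs(): the state, without advancing time (a new reading comes with each control period).
- snapshot(name): name is "scene" or "top"; returns a dict with "frame" (400x640x3 uint8, red, green, blue), "K" (3x3 intrinsics, pixels), "world_to_cam" (4x4, takes a point from world to camera coordinates). Camera axes: x right, y down, z forward; pixel columns grow to the right and rows downward; lengths in m; the calibration is good to about 2 mm. A picture is of the moment at which its call begins. There is no depth.
- hand_in(): hands the job in, once; it reports no verdict.
Trained networks look in the newest picture that a camera, given by its name, has taken for a name from the list of things; names that differ only in an ending like _2 or _b are one class to them, and where a whole thing is asked for, a point or a joint stands for the part that bears it (a point fixed in the world has none). Each returns a list of dicts, best first, with "conf" (0 to 1); they miss things now and then, are a little off and sometimes report something else, mostly with a low value. They report only what shows in the picture. A call takes as long as a camera call. They do not tell look-alikes from the thing itself.
- spot_in(camera, label): "point" ([column, row] as shares, 0 to 1, of the picture: columns of its width, rows of its height, amid what is visible of it).
- regions_of(camera, label): "pixels" (400x640 bool, what is visible of it) and "point" ([column, row] as shares, 0 to 1, of the picture: columns of its width, rows of its height, amid what is visible of it).
The state is a dict: "time": time; "joint_positions": joint angles; "dq": joint speeds; "tau": joint torques, N m; "position": TCP position; "eef_rot": TCP orientation; "force": force on the tool from outside, world axes, zero at the start; "wrist_torque": the same for the moment, N m; "gripper_width": finger opening in m.
Only numpy, scipy, OpenCV 4.12 (cv2) and the standard library are available. Lean on these libraries where they do the work, as an engineer would, in place of code of your own. Each camera call takes 0.05 s, during which the arm holds its last target.

## Working session

There is one attempt and no reset: what is moved stays moved. The work goes in short steps, Python scripts to look and compute and a shell command to move; the robot and the scene stay as the last step left them, time stands still between calls to the robot, and variables do not carry over. Pictures are saved under pics/ and viewed, and the job is handed in when it is done.

```bash
mkdir -p pics; python3 - <<'E'
from plant import *
import cv2,numpy as np
o=get_obs();print(o)
for c in("scene","top"):
    s=snapshot(c);cv2.imwrite(f"pics/{c}0.png",s["frame"][:,:,::-1]);print(c,s["K"].tolist(),np.round(s["world_to_cam"],4).tolist())
E
```

```text
{'time': 0.0, 'joint_positions': array([ 9.58008234e-01,  2.87178949e-01,  1.57821328e+00, -2.05475407e-05,
        1.27863034e+00, -1.49985074e-01]), 'dq': array([-1.25441327e-04,  5.13027992e-04,  1.33976863e-03,  5.26846309e-05,
        1.13390200e-03, -1.54910545e-03]), 'tau': array([-1.27347226e-03, -4.05979621e+01, -2.92628413e+01, -1.03498762e-04,
        5.71708355e-03, -7.16191181e-06]), 'position': array([0.30093204, 0.60344527, 0.2299187 ]), 'eef_rot': array([[-1.38146725e-03,  4.46451032e-01,  8.94807000e-01],
       [-1.99909905e-03,  8.94804833e-01, -4.46453037e-01],
       [-9.99997048e-01, -2.40556808e-03, -3.43643738e-04]]), 'force': array([ 0.21490988, -0.39140832, -0.98021735]), 'wrist_torque': array([-0.02771635,  0.00288024, -0.00902364]), 'gripper_width': 0.0851896479997005}
scene [[388.6202116780004, 0.0, 317.0823510092074], [0.0, 388.6202116780004, 197.64270222289298], [0.0, 0.0, 1.0]] [[0.8963, 0.4434, -0.0067, -0.5634], [0.3112, -0.6396, -0.7029, -0.1175], [-0.316, 0.6279, -0.7112, 1.3052], [0.0, 0.0, 0.0, 1.0]]
top [[443.07595233950894, 0.0, 323.42045013474564], [0.0, 443.07595233950894, 200.79753381993558], [0.0, 0.0, 1.0]] [[-0.0016, -1.0, -0.0053, 0.0813], [-0.9816, 0.0026, -0.191, 0.5688], [0.191, 0.0049, -0.9816, 1.2095], [0.0, 0.0, 0.0, 1.0]]
```

View pics/scene0.png

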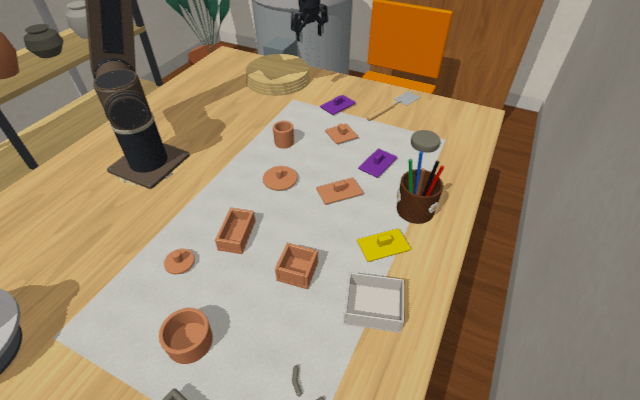

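View pics/top0.png

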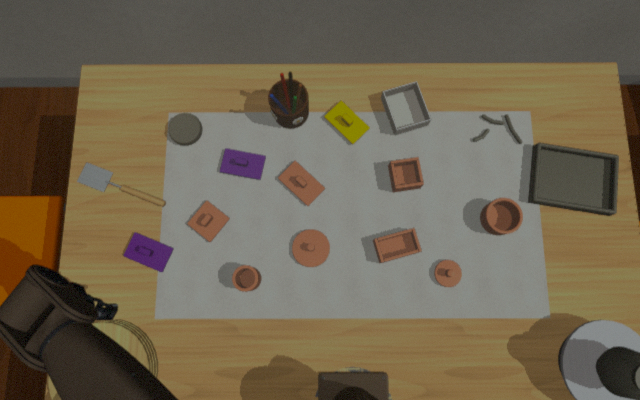

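The top view shows the following (pixels in the top picture):
- **Terracotta lids:** oblong (301,182), square (208,221), large round (311,247), small round (448,273).
- **Pots:** small round (246,278), square (406,174), oblong (397,246), large round (501,216).
- **Oblong candidates:** (301,182) terracotta, (243,163) and (149,252) purple, (346,122) yellow. The terracotta one is meant. I'll confirm this in a crop.

```bash
cat > h.py <<'E'
from plant import *
import cv2,numpy as np
from scipy.optimize import minimize
from scipy.spatial.transform import Rotation as R
def circ(r,n=40):
    t=np.linspace(0,2*np.pi,n,endpoint=False);return np.c_[r*np.cos(t),r*np.sin(t)]
def rect(a,b):
    return np.array([[-a,-b],[a,-b],[a,b],[-a,b]])/2
def prism(p,z0,z1): return np.r_[np.c_[p,np.full(len(p),z0)],np.c_[p,np.full(len(p),z1)]]
O=dict(lr=circ(.055),ls=circ(.039),lq=rect(.09,.09),lo=rect(.126,.076))
M={}
N=dict(lr='lid_round_large',ls='lid_round_small',lq='lid_square',lo='lid_oblong',pr='pot_round_large',ps='pot_round_small',pq='pot_square',po='pot_oblong')
for k in O: M[k]=[prism(O[k],.008,.017),prism(circ(.011) if k in('lr','ls') else rect(.036,.018),.017,.045)]
for k,p,h in(('pr',circ(.052),.06),('ps',circ(.036),.07),('pq',rect(.084,.084),.055),('po',rect(.12,.07),.045)): M[k]=[prism(p,0,h)]
def proj(s,P):
    T=s["world_to_cam"];c=P@T[:3,:3].T+T[:3,3];u=c@s["K"].T;return u[:,:2]/u[:,2:]
def back(s,px,z):
    T=s["world_to_cam"];d=T[:3,:3].T@np.linalg.solve(s["K"],[px[0],px[1],1]);o=-T[:3,:3].T@T[:3,3];return (o+d*(z-o[2])/d[2])[:2]
def sil(s,k,q,z=0,SC=4):
    im=np.zeros((400*SC,640*SC),np.uint8);c,n=np.cos(q[2]),np.sin(q[2])
    for P in M[k]:
        W=np.c_[P[:,0]*c-P[:,1]*n+q[0],P[:,0]*n+P[:,1]*c+q[1],P[:,2]+z]
        cv2.fillConvexPoly(im,cv2.convexHull(np.round((proj(s,W)+.5)*SC-.5).astype(np.int32)),255)
    return im
def fit(shots,masks,k,q0,z=0):
    Fs=[]
    def box(s,m):
        r,c=np.where(m);return r.min()-12,r.max()+12,c.min()-12,c.max()+12
    def cost(q):
        t=0
        for s,m in zip(shots,masks):
            a=cv2.resize(sil(s,k,q,z),(640,400),interpolation=cv2.INTER_AREA)/255.
            t+=np.abs(a-m).sum()/m.sum()
        return t
    best=None
    for y in ([0] if k[1] in'rs' else np.arange(0,np.pi,np.pi/8)[:(4 if k[1]=='q' and k[0]=='p' else 8)]):
        r=minimize(cost,[q0[0],q0[1],y],method='Nelder-Mead',options=dict(initial_simplex=np.array([[q0[0],q0[1],y],[q0[0]+.015,q0[1],y],[q0[0],q0[1]+.015,y],[q0[0],q0[1],y+.3]]),maxiter=70,xatol=1e-4,fatol=1e-4))
        if best is None or r.fun<best.fun: best=r
    return best.x,best.fun
E
cat > m.py <<'E'
from h import *
S={c:snapshot(c) for c in("top","scene")}
exp=dict(lr=(311,247),ls=(448,273),lq=(208,221),lo=(301,182),pr=(501,216),ps=(246,278),pq=(406,174),po=(397,246))
vis=S["top"]["frame"][:,:,::-1].copy()
for k in N:
    q0=back(S["top"],exp[k],.03)
    sh=[];ms=[]
    for c in S:
        R_=regions_of(c,N[k]);e=proj(S[c],np.array([[*q0,.03]]))[0]
        R_=sorted(R_,key=lambda r:np.hypot(*(np.array(r["point"])*[640,400]-e)))
        if R_ and np.hypot(*(np.array(R_[0]["point"])*[640,400]-e))<20:
            sh.append(S[c]);ms.append(R_[0]["pixels"].astype(float))
        else: print(k,c,"none",[(r["conf"],np.array(r["point"])*[640,400]) for r in R_])
    each=[]
    for a,b in zip(sh,ms):
        x,f=fit([a],[b],k,q0); each.append(np.round([*x,f],4).tolist())
    x,f=fit(sh,ms,k,q0)
    print(k,np.round(x,4).tolist(),round(f,3),each,get_obs()['time'])
    if 1:
        a=sil(S["top"],k,x,SC=1);cs,_=cv2.findContours(a,cv2.RETR_EXTERNAL,cv2.CHAIN_APPROX_NONE);cv2.drawContours(vis,cs,-1,(0,255,0),1)
cv2.imwrite("pics/fit.png",cv2.resize(vis[90:310,140:540],(800,440),interpolation=cv2.INTER_CUBIC))
cv2.imwrite("pics/obl.png",cv2.resize(S["top"]["frame"][100:270,120:380,::-1],(780,510),interpolation=cv2.INTER_CUBIC))
E
python3 m.py
```

```text
lr [0.4403, 0.1172, 0.0576] 0.149 [[0.4405, 0.1175, 0.1463, 0.0291], [0.4397, 0.1201, 0.2813, 0.1204]] 0.3
ls [0.3671, -0.274, 0.2869] 0.244 [[0.3674, -0.2736, 0.0887, 0.095], [0.3651, -0.2729, 0.2635, 0.1448]] 0.4
lq [0.52, 0.4185, 2.5364] 0.266 [[0.5201, 0.4177, -0.6266, 0.0903], [0.5173, 0.4218, 0.8712, 0.162]] 0.5
lo [0.6322, 0.1469, 0.8212] 0.15 [[0.6325, 0.1462, 3.9677, 0.0707], [0.6325, 0.1472, 0.8212, 0.0784]] 0.6
pr [0.5252, -0.43, 0.0741] 0.176 [[0.5263, -0.4296, 0.1736, 0.1006], [0.5231, -0.4291, 0.4208, 0.0697]] 0.7
ps [0.353, 0.2964, 0.2434] 0.207 [[0.3525, 0.2977, 0.2164, 0.129], [0.353, 0.2944, 0.113, 0.0675]] 0.8
pq [0.6518, -0.1609, 1.7217] 0.082 [[0.6521, -0.1606, 0.1404, 0.0372], [0.6519, -0.1614, 0.1604, 0.0421]] 0.9
po [0.4451, -0.1295, 1.8421] 0.085 [[0.445, -0.1289, 1.8467, 0.0334], [0.4446, -0.1297, 1.8432, 0.0484]] 1.0
```

View pics/fit.png

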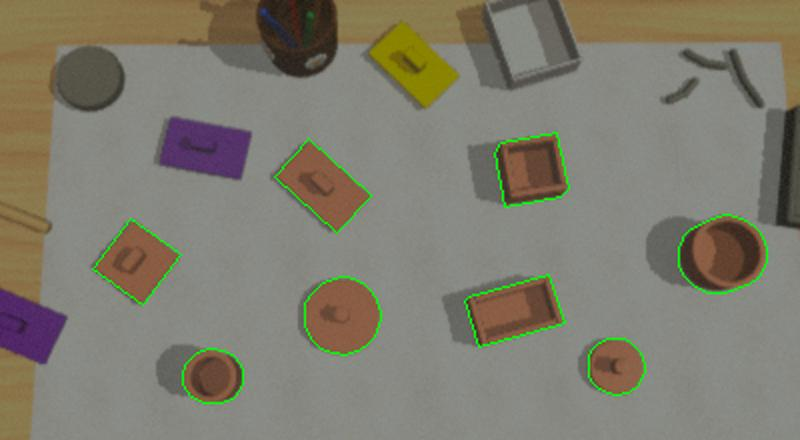

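View pics/obl.png

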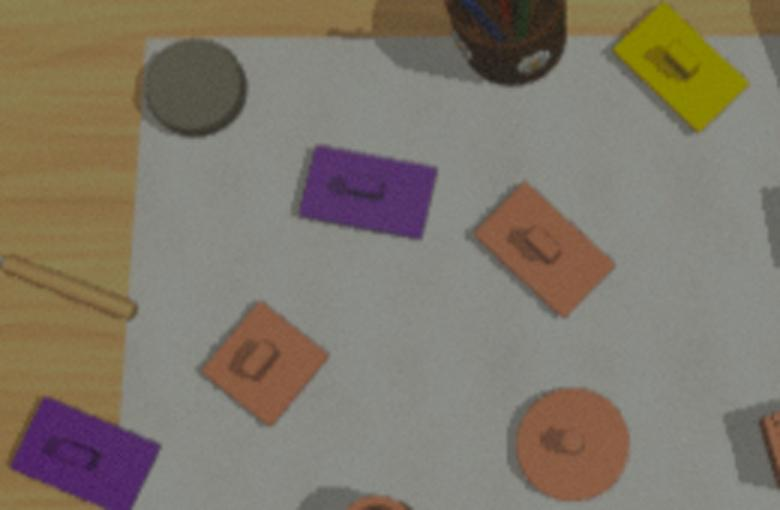

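The fits match the picture: each green outline sits on its object, and the two cameras agree to within about 3 mm. The crop shows the terracotta oblong lid at (543,249). The purple ones at (368,192) and (85,458) and the yellow one at (680,68) are the look-alikes. I'll start with the square lid.

```bash
cat > to.py <<'E'
import sys
from h import *
# usage: to.py x y z jaw_deg -> shift (tool axes, mm) and turn (deg) from current pose
x,y,z,j=map(float,sys.argv[1:5]);o=get_obs();Rm=o['eef_rot'];p=o['position']
a=np.radians(j);X=np.array([0,0,-1.]);Y=np.array([np.cos(a),np.sin(a),0]);Rt=np.c_[X,Y,np.cross(X,Y)]
d=Rm.T@(np.array([x,y,z])-p);r=R.from_matrix(Rm.T@Rt).as_rotvec(degrees=True)
print('t',round(o['time'],2),'pos',np.round(p,4),'F',np.round(o['force'],1),'w',round(o['gripper_width'],4),'jaw',round(np.degrees(np.arctan2(Rm[1,1],Rm[0,1])),1),'| shift m',np.round(d,4),'turn',np.round(r,1))
E
python3 to.py .52 .4185 .11 54.8
```

```text
t 1.0 pos [0.3013 0.604  0.2313] F [-0.3 -0.3  0. ] w 0.0855 jaw 63.5 | shift m [ 0.1213 -0.0683  0.2785] turn [ 8.7 -0.   0. ]
```

```bash
python3 -m handwheel '[[[0.0,-0.0137,0.0557],[4,0,0],0],[[0.02,-0.0273,0.0987],[8.7,0,0],0],[[0.05,-0.041,0.147],[8.7,0,0],0],[[0.08,-0.052,0.195],[8.7,0,0],0],[[0.11,-0.061,0.24],[8.7,0,0],0]]' 40; python3 to.py .52 .4185 .05 54.8
```

```text
time: 1.5
position: [0.4723, 0.4553, 0.1356]
eef_rot: [[0.001, 0.577, 0.817], [0.001, 0.817, -0.577], [-1.0, 0.001, 0.0]]
force: [1.6, 0.7, -1.0]
gripper_width: 0.0423
t 1.5 pos [0.4723 0.4553 0.1356] F [ 1.6  0.7 -1. ] w 0.0423 jaw 54.8 | shift m [ 0.0856 -0.0027  0.0601] turn [-0.   0.  -0.1]
```

```bash
python3 -m handwheel '[[[0,0,0],[0,0,0],0]]'; python3 to.py .52 .4185 .05 54.8
```

```text
time: 1.6
position: [0.4726, 0.4513, 0.1308]
eef_rot: [[-0.006, 0.581, 0.814], [-0.006, 0.814, -0.581], [-1.0, -0.008, -0.001]]
force: [-0.5, -0.8, -1.0]
gripper_width: 0.0428
t 1.6 pos [0.4726 0.4513 0.1308] F [-0.5 -0.8 -1. ] w 0.0428 jaw 54.5 | shift m [0.0807 0.0015 0.0578] turn [-0.3 -0.1  0.5]
```

```bash
python3 -m handwheel '[[[0.02,0.0005,0.03],[0,0,0],0],[[0.05,0.001,0.057],[0,0,0],0],[[0.08,0.001,0.057],[0,0,0],0],[[0.08,0.001,0.057],[0,0,0],0],[[0.08,0.001,0.057],[0,0,0],0]]'; for i in 1 ; do python3 to.py .52 .4185 .021 54.8; done
python3 - <<'E'
from h import *
for c in("top","scene"):
    s=snapshot(c);f=s["frame"][:,:,::-1];u=proj(s,np.array([[.52,.4185,.03]]))[0].astype(int);print(c,u)
    cv2.imwrite(f"pics/g1{c}.png",cv2.resize(f[max(0,u[1]-60):u[1]+60,max(0,u[0]-80):u[0]+80],(800,600),interpolation=cv2.INTER_CUBIC))
E
```

```text
time: 2.1
position: [0.5176, 0.4248, 0.0559]
eef_rot: [[-0.001, 0.576, 0.817], [-0.0, 0.817, -0.576], [-1.0, -0.001, -0.001]]
force: [-0.1, 0.6, 0.8]
gripper_width: 0.0428
t 2.1 pos [0.5176 0.4248 0.0559] F [-0.1  0.6  0.8] w 0.0428 jaw 54.8 | shift m [ 0.0349 -0.0037  0.0057] turn [ 0. -0.  0.]
top [206 219]
scene [341 128]
```

View pics/g1scene.png

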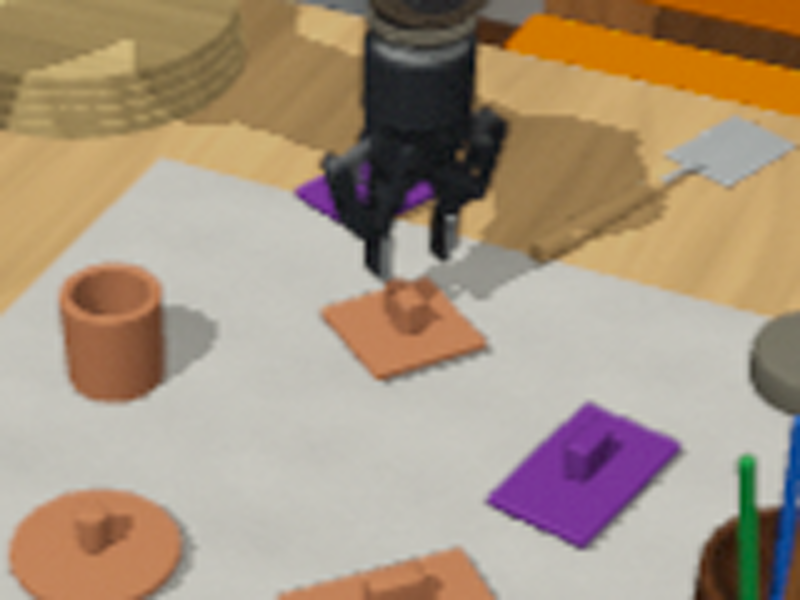

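The scene crop (knob at about (408,305)) shows the open fingers on either side of the square lid's bar. Now I'll settle, lower and grip.

```bash
python3 to.py .52 .4185 .021 54.8;python3 -m handwheel '[[[0.015,-0.002,0.003],[0,0,0],0],[[0.024,-0.003,0.004],[0,0,0],0],[[0.024,-0.003,0.004],[0,0,0],0]]'; python3 to.py .52 .4185 .021 54.8
```

```text
t 2.2 pos [0.5188 0.4259 0.0583] F [0.5 0.  0.6] w 0.0427 jaw 54.8 | shift m [ 0.0373 -0.0055  0.0051] turn [ 0.   0.1 -0.2]
time: 2.5
position: [0.5183, 0.4187, 0.0297]
eef_rot: [[-0.003, 0.577, 0.817], [-0.002, 0.817, -0.577], [-1.0, -0.004, -0.002]]
force: [0.4, -0.8, -0.6]
gripper_width: 0.0424
t 2.5 pos [0.5183 0.4187 0.0297] F [ 0.4 -0.8 -0.6] w 0.0424 jaw 54.8 | shift m [0.0087 0.0009 0.0015] turn [-0.  -0.1  0.2]
```

```bash
python3 -m handwheel '[[[0.008,0,0],[0,0,0],0],[[0.008,0,0],[0,0,0],0.3],[[0.008,0,0],[0,0,0],0.6],[[0.008,0,0],[0,0,0],1],[[0.008,0,0],[0,0,0],1]]' 40; python3 to.py .52 .4185 .021 54.8;python3 -m handwheel '[[[0,0,0],[0,0,0],1],[[0,0,0],[0,0,0],1]]'; python3 to.py .52 .4185 .021 54.8
```

```text
time: 3.0
position: [0.5196, 0.4196, 0.0237]
eef_rot: [[-0.0, 0.577, 0.817], [-0.0, 0.817, -0.577], [-1.0, -0.0, -0.0]]
force: [-0.6, -1.1, -2.4]
gripper_width: 0.0171
t 3.0 pos [0.5196 0.4196 0.0237] F [-0.6 -1.1 -2.4] w 0.0171 jaw 54.8 | shift m [ 0.0027 -0.0006  0.0009] turn [-0. -0.  0.]
time: 3.2
position: [0.5196, 0.4196, 0.0238]
eef_rot: [[-0.0, 0.577, 0.817], [-0.0, 0.817, -0.577], [-1.0, -0.0, -0.0]]
force: [-0.8, 0.1, -1.0]
gripper_width: 0.017
t 3.2 pos [0.5196 0.4196 0.0238] F [-0.8  0.1 -1. ] w 0.017 jaw 54.8 | shift m [ 0.0028 -0.0007  0.0009] turn [-0. -0.  0.]
```

```bash
python3 -m handwheel '[[[-0.02,0,0],[0,0,0],1],[[-0.05,0,0],[0,0,0],1],[[-0.09,0,0],[0,0,0],1],[[-0.13,0,0],[0,0,0],1],[[-0.13,0,0],[0,0,0],1]]'; python3 to.py .652 -.161 .15 8.6
```

```text
time: 3.7
position: [0.5236, 0.422, 0.1625]
eef_rot: [[0.013, 0.576, 0.817], [0.008, 0.817, -0.577], [-1.0, 0.014, 0.006]]
force: [1.2, 0.2, 0.0]
gripper_width: 0.0174
t 3.7 pos [0.5236 0.422  0.1625] F [1.2 0.2 0. ] w 0.0174 jaw 54.8 | shift m [ 0.0098 -0.4025  0.441 ] turn [46.2  0.  -0.9]
```

```bash
python3 -m handwheel '[[[0,-0.025,0.025],[6,0,0],1],[[0,-0.055,0.06],[14,0,0],1],[[0,-0.085,0.095],[22,0,0],1],[[0,-0.115,0.13],[30,0,0],1],[[0,-0.145,0.16],[37,0,0],1]]'; python3 to.py .652 -.161 .15 8.6
```

```text
time: 4.2
position: [0.5667, 0.2069, 0.1528]
eef_rot: [[-0.001, 0.954, 0.3], [-0.0, 0.3, -0.954], [-1.0, -0.001, 0.0]]
force: [0.4, -0.2, -1.3]
gripper_width: 0.0173
t 4.2 pos [0.5667 0.2069 0.1528] F [ 0.4 -0.2 -1.3] w 0.0173 jaw 17.5 | shift m [ 0.0029 -0.0291  0.3765] turn [8.9 0.  0. ]
```

```bash
python3 -m handwheel '[[[0,-0.003,0.045],[4,0,0],1],[[0,-0.006,0.09],[9,0,0],1],[[0,-0.01,0.135],[9,0,0],1],[[0,-0.013,0.18],[9,0,0],1],[[0,-0.017,0.225],[9,0,0],1]]'; python3 to.py .652 -.161 .13 8.6
```

```text
time: 4.7
position: [0.619, -0.0123, 0.1527]
eef_rot: [[-0.001, 0.988, 0.153], [0.0, 0.153, -0.988], [-1.0, -0.001, -0.001]]
force: [0.0, -0.6, -1.2]
gripper_width: 0.0172
t 4.7 pos [ 0.619  -0.0123  0.1527] F [ 0.  -0.6 -1.2] w 0.0172 jaw 8.8 | shift m [0.0226 0.0099 0.152 ] turn [ 0.2 -0.   0.1]
```

```bash
python3 -m handwheel '[[[0,0.003,0.045],[0,0,0],1],[[0,0.007,0.09],[0,0,0],1],[[0.005,0.01,0.125],[0,0,0],1],[[0.01,0.01,0.147],[0,0,0],1],[[0.02,0.01,0.147],[0,0,0],1]]'; python3 to.py .652 -.161 .09 8.6; python3 -m handwheel '[[[0,0,0],[0,0,0],1],[[0,0,0],[0,0,0],1]]'; python3 to.py .652 -.161 .09 8.6
```

```text
time: 5.2
position: [0.652, -0.1573, 0.1334]
eef_rot: [[0.001, 0.989, 0.149], [-0.001, 0.149, -0.989], [-1.0, 0.001, 0.001]]
force: [-0.6, -0.1, -2.2]
gripper_width: 0.0172
t 5.2 pos [ 0.652  -0.1573  0.1334] F [-0.6 -0.1 -2.2] w 0.0172 jaw 8.6 | shift m [ 0.0434 -0.0005  0.0037] turn [-0.   0.1 -0. ]
time: 5.4
position: [0.6509, -0.1525, 0.1326]
eef_rot: [[-0.002, 0.988, 0.154], [0.001, 0.154, -0.988], [-1.0, -0.002, -0.002]]
force: [-0.6, -0.1, -1.5]
gripper_width: 0.017
t 5.4 pos [ 0.6509 -0.1525  0.1326] F [-0.6 -0.1 -1.5] w 0.017 jaw 8.9 | shift m [ 0.0425 -0.0001  0.0086] turn [ 0.3 -0.1  0.1]
```

```bash
python3 -m handwheel '[[[0.015,0,0.0085],[0,0,0],1],[[0.03,0,0.0085],[0,0,0],1],[[0.042,0,0.0085],[0,0,0],1],[[0.042,0,0.0085],[0,0,0],1],[[0.042,0,0.0085],[0,0,0],1]]'; python3 to.py .652 -.161 .0708 8.6; python3 - <<'E'
from h import *
for c in("top","scene"):
    s=snapshot(c);f=s["frame"][:,:,::-1];u=proj(s,np.array([[.652,-.161,.06]]))[0].astype(int)
    cv2.imwrite(f"pics/p1{c}.png",cv2.resize(f[max(0,u[1]-45):u[1]+45,max(0,u[0]-60):u[0]+60],(640,480),interpolation=cv2.INTER_CUBIC))
E
python3 to.py .652 -.161 .0708 8.6
```

```text
time: 5.9
position: [0.6525, -0.1623, 0.0908]
eef_rot: [[-0.002, 0.988, 0.153], [0.001, 0.153, -0.988], [-1.0, -0.001, -0.001]]
force: [0.3, -0.6, -2.7]
gripper_width: 0.0174
t 5.9 pos [ 0.6525 -0.1623  0.0908] F [ 0.3 -0.6 -2.7] w 0.0174 jaw 8.8 | shift m [ 0.02   -0.0003 -0.0014] turn [ 0.2 -0.1  0.1]
t 6.0 pos [ 0.6534 -0.1628  0.0924] F [-0.3 -0.4 -1.5] w 0.0172 jaw 8.8 | shift m [ 0.0216 -0.0012 -0.002 ] turn [ 0.2  0.  -0.1]
```

View pics/p1scene.png

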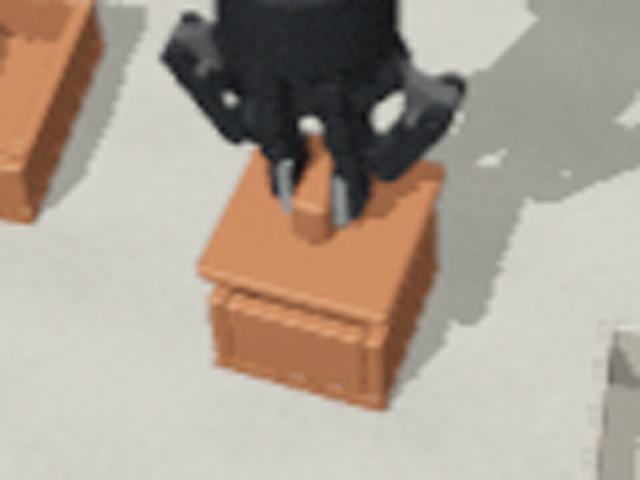

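View pics/p1top.png

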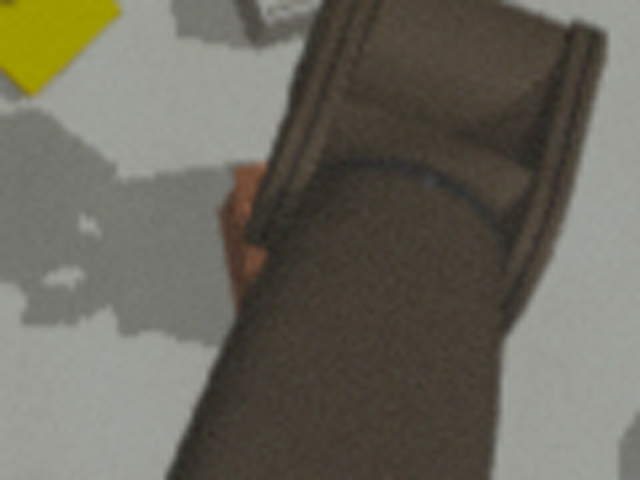

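The square lid hovers over the square pot at scene crop (320,240), level and with its sides parallel to the pot. Lowering gently.

```bash
python3 -m handwheel '[[[0.005,-0.0005,-0.0015],[0,0,0],1],[[0.01,-0.0005,-0.0015],[0,0,0],1],[[0.015,-0.0005,-0.0015],[0,0,0],1],[[0.018,-0.0005,-0.0015],[0,0,0],1],[[0.018,-0.0005,-0.0015],[0,0,0],1]]'; python3 to.py .652 -.161 .0708 8.6;
```

```text
time: 6.5
position: [0.6517, -0.1611, 0.0728]
eef_rot: [[-0.002, 0.988, 0.153], [0.001, 0.153, -0.988], [-1.0, -0.001, -0.001]]
force: [-0.1, -0.6, -1.8]
gripper_width: 0.0172
t 6.5 pos [ 0.6517 -0.1611  0.0728] F [-0.1 -0.6 -1.8] w 0.0172 jaw 8.8 | shift m [ 0.002   0.0003 -0.    ] turn [ 0.2 -0.   0.1]
```

```bash
python3 -m handwheel '[[[0.001,0,0],[0,0,0],1],[[0.0015,0,0],[0,0,0],1]]'; python3 to.py .652 -.161 .0708 8.6;
```

```text
time: 6.7
position: [0.6524, -0.1614, 0.0725]
eef_rot: [[0.0, 0.988, 0.153], [-0.0, 0.153, -0.988], [-1.0, 0.0, 0.0]]
force: [0.0, -0.0, -1.5]
gripper_width: 0.0169
t 6.7 pos [ 0.6524 -0.1614  0.0725] F [ 0.  -0.  -1.5] w 0.0169 jaw 8.8 | shift m [ 0.0017 -0.0003 -0.0005] turn [ 0.2  0.  -0. ]
```

```bash
for i in 1 2; do python3 -m handwheel '[[[0.001,0,0],[0,0,0],1],[[0.001,0,0],[0,0,0],1]]'|grep -E 'force|position'; done
```

```text
position: [0.6522, -0.1613, 0.0713]
force: [-0.8, -0.5, -0.8]
position: [0.6525, -0.1614, 0.0707]
force: [-0.0, -0.9, -0.9]
```

```bash
python3 -m handwheel '[[[0.001,0,0],[0,0,0],1],[[0.001,0,0],[0,0,0],1]]'|grep -E 'force|position'
```

```text
position: [0.6525, -0.1614, 0.0706]
force: [-3.4, 0.5, 5.1]
```

Contact at 5 N, so the lid is seated. Releasing, backing off, and checking on the way to the oblong lid.

```bash
python3 -m handwheel '[[[0,0,0],[0,0,0],0.4],[[0,0,0],[0,0,0],0],[[0,0,0],[0,0,0],0],[[-0.03,0,0],[0,0,0],0],[[-0.07,0,0],[0,0,0],0]]'; python3 to.py .6323 .1469 .12 -42.8
```

```text
time: 7.8
position: [0.6502, -0.1605, 0.1363]
eef_rot: [[-0.007, 0.988, 0.153], [0.003, 0.153, -0.988], [-1.0, -0.006, -0.004]]
force: [0.1, 0.2, -0.4]
gripper_width: 0.0428
t 7.8 pos [ 0.6502 -0.1605  0.1363] F [ 0.1  0.2 -0.4] w 0.0428 jaw 8.8 | shift m [ 0.0172  0.0293 -0.3065] turn [51.6 -0.   0.4]
```

```bash
python3 -m handwheel '[[[0,0.003,-0.03],[8,0,0],0],[[0,0.008,-0.08],[16,0,0],0],[[0,0.013,-0.13],[24,0,0],0],[[0,0.018,-0.18],[32,0,0],0],[[0,0.022,-0.23],[40,0,0],0]]'>/dev/null; python3 to.py .6323 .1469 .12 -42.8
```

```text
t 8.3 pos [0.6387 0.0702 0.1393] F [ 0.9  0.3 -0.5] w 0.0429 jaw -31.6 | shift m [ 0.0193 -0.0456 -0.062 ] turn [11.2 -0.  -0. ]
```

```bash
python3 -m handwheel '[[[0.01,-0.023,-0.031],[6,0,0],0],[[0.019,-0.045,-0.061],[11.2,0,0],0],[[0.04,-0.045,-0.061],[11.2,0,0],0],[[0.06,-0.045,-0.061],[11.2,0,0],0],[[0.07,-0.045,-0.061],[11.2,0,0],0]]'>/dev/null; python3 m.py 2>&1 | grep -E '^(lq|pq|lo)'; python3 to.py .6323 .1469 .05 -42.8
```

```text
lq top none [(0.93, array([409.088, 172.32 ]))]
lq scene none [(0.58, array([296.128, 258.   ]))]
lq [0.5153, 0.4139, 0.0] 0.0 [] 9.2
lo top none [(0.58, array([240.704, 162.32 ])), (0.82, array([345.28, 121.2 ])), (0.66, array([150.4, 252.4]))]
lo [0.6321, 0.1458, 3.9641] 0.181 [[0.6321, 0.1458, 3.9641, 0.1809]] 9.3
pq [0.6509, -0.1593, 0.0854] 11.734 [[0.625, -0.1517, 0.8144, 8.2997], [0.6543, -0.1617, 0.2114, 2.9899]] 9.6
t 9.7 pos [0.6321 0.1439 0.0694] F [ 0.1 -0.3  0.2] w 0.0425 jaw -42.4 | shift m [ 0.0194 -0.0018 -0.0023] turn [ 0.4 -0.   0. ]
```

View pics/fit.png

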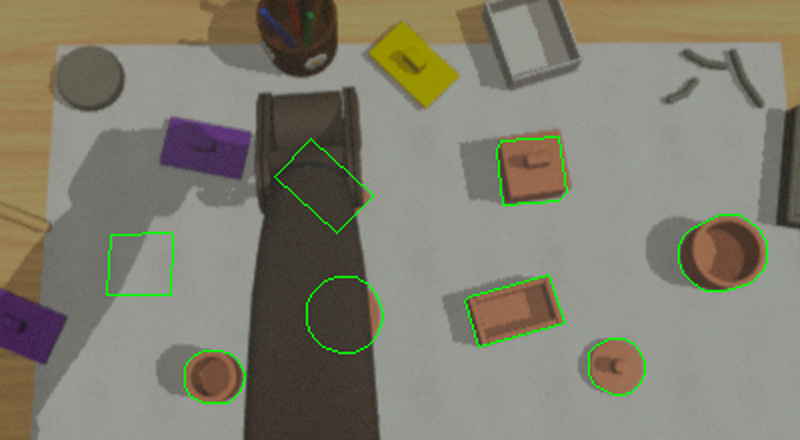

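The square lid covers its pot at (533,167) in this picture. I'll verify it numerically later. Next is the oblong lid.

```bash
python3 -m handwheel '[[[0.02,-0.0018,-0.0023],[0.4,0,0],0],[[0.035,-0.0018,-0.0023],[0.4,0,0],0],[[0.04,-0.0018,-0.0023],[0.4,0,0],0]]'>/dev/null; python3 to.py .6323 .1469 .0225 -42.8
```

```text
t 10.0 pos [0.6304 0.1467 0.0266] F [-0.5  0.5 -0.3] w 0.043 jaw -42.8 | shift m [ 0.0041  0.0012 -0.0014] turn [-0.   0.2  0.2]
```

```bash
python3 -m handwheel '[[[0.003,0.0007,-0.0007],[0,0,0],0],[[0.003,0.0007,-0.0007],[0,0,0],0.3],[[0.003,0.0007,-0.0007],[0,0,0],0.6],[[0.003,0.0007,-0.0007],[0,0,0],1],[[0.003,0.0007,-0.0007],[0,0,0],1]]' 40 >/dev/null; python3 -m handwheel '[[[0,0,0],[0,0,0],1],[[0,0,0],[0,0,0],1]]'; python3 to.py .6323 .1469 .0225 -42.8
```

```text
time: 10.7
position: [0.6337, 0.1469, 0.0269]
eef_rot: [[0.001, 0.734, -0.68], [0.0, -0.68, -0.734], [-1.0, 0.001, -0.001]]
force: [0.6, 0.6, 1.3]
gripper_width: 0.0173
t 10.7 pos [0.6337 0.1469 0.0269] F [0.6 0.6 1.3] w 0.0173 jaw -42.8 | shift m [ 0.0044 -0.001   0.001 ] turn [-0. -0. -0.]
```

```bash
python3 -m handwheel '[[[-0.02,0,0],[0,0,0],1],[[-0.05,0,0],[0,0,0],1],[[-0.08,0,0],[0,0,0],1],[[-0.11,0,0],[0,0,0],1],[[-0.11,0,0],[0,0,0],1]]' >/dev/null; python3 to.py .4449 -.1295 .13 15.5
```

```text
t 11.2 pos [0.6364 0.1472 0.1421] F [ 0.3 -1.1 -0.7] w 0.017 jaw -42.8 | shift m [0.01   0.0474 0.3332] turn [-58.3  -0.2  -0.6]
```

```bash
python3 -m handwheel '[[[0,0.004,0.03],[-6,0,0],1],[[0,0.01,0.07],[-14,0,0],1],[[0,0.016,0.11],[-22,0,0],1],[[0,0.022,0.155],[-30,0,0],1],[[0,0.028,0.2],[-38,0,0],1]]' >/dev/null; python3 to.py .4449 -.1295 .13 15.5
```

```text
t 11.7 pos [ 0.5157 -0.0197  0.1346] F [ 0.5 -0.7 -0.7] w 0.017 jaw -4.4 | shift m [ 0.0047 -0.0621  0.115 ] turn [-19.9  -0.    0.1]
```

```bash
python3 -m handwheel '[[[0,-0.02,0.035],[-7,0,0],1],[[0,-0.04,0.075],[-14,0,0],1],[[0,-0.06,0.111],[-20,0,0],1],[[0.01,-0.062,0.115],[-20,0,0],1],[[0.03,-0.062,0.115],[-20,0,0],1]]' >/dev/null;python3 -m handwheel '[[[0,0,0],[0,0,0],1]]' >/dev/null; python3 to.py .4449 -.1295 .085 15.5
```

```text
t 12.3 pos [ 0.4437 -0.1268  0.1025] F [-0.3  0.6 -2.1] w 0.0176 jaw 15.1 | shift m [0.0175 0.0006 0.003 ] turn [-0.4 -0.3  0.3]
```

```bash
python3 -m handwheel '[[[0.01,0.0006,0.003],[-0.3,0,0],1],[[0.02,0.0006,0.003],[-0.3,0,0],1],[[0.02,0.0006,0.003],[-0.3,0,0],1]]' >/dev/null; python3 - <<'E'
from h import *
for c in("scene",):
    s=snapshot(c);f=s["frame"][:,:,::-1];u=proj(s,np.array([[.445,-.13,.06]]))[0].astype(int)
    cv2.imwrite(f"pics/p2{c}.png",cv2.resize(f[max(0,u[1]-45):u[1]+45,max(0,u[0]-60):u[0]+60],(640,480),interpolation=cv2.INTER_CUBIC))
E
python3 to.py .4449 -.1295 .0635 15.5
```

```text
t 12.65 pos [ 0.4475 -0.1303  0.0855] F [ 0.7 -0.2 -0.9] w 0.0169 jaw 15.5 | shift m [ 0.022  -0.0022 -0.0014] turn [ 0.  -0.1  0.1]
```

View pics/p2scene.png

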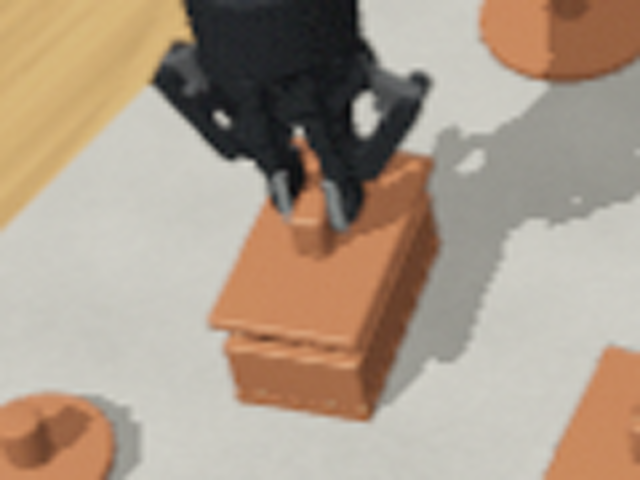

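The oblong lid hovers in line over the oblong pot at crop (320,290). Lowering.

```bash
python3 -m handwheel '[[[0.005,-0.0013,-0.001],[0,0,0],1],[[0.01,-0.0013,-0.001],[0,0,0],1],[[0.015,-0.0013,-0.001],[0,0,0],1],[[0.019,-0.0013,-0.001],[0,0,0],1],[[0.019,-0.0013,-0.001],[0,0,0],1]]' >/dev/null;  python3 to.py .4449 -.1295 .0635 15.5; for i in 1 2; do python3 -m handwheel '[[[0.001,0,0],[0,0,0],1],[[0.001,0,0],[0,0,0],1]]'|grep -E 'force|position'; done
```

```text
t 13.15 pos [ 0.4458 -0.1301  0.0666] F [-0.7  0.3 -1.4] w 0.0174 jaw 15.5 | shift m [ 0.0031 -0.0007 -0.0008] turn [-0.  -0.1  0.1]
position: [0.4464, -0.1304, 0.0664]
force: [0.9, 0.4, -1.5]
position: [0.4463, -0.1304, 0.0654]
force: [0.4, -0.4, -0.9]
```

```bash
for i in 1 2; do python3 -m handwheel '[[[0.001,0,0],[0,0,0],1],[[0.001,0,0],[0,0,0],1]]'|grep -E 'force|position'; done
```

```text
position: [0.4462, -0.1303, 0.0643]
force: [-0.7, 0.3, -2.0]
position: [0.4464, -0.1304, 0.064]
force: [-2.1, 0.5, 4.2]
```

Contact. Release, rise, then go to the small round lid.

```bash
python3 -m handwheel '[[[0,0,0],[0,0,0],0.4],[[0,0,0],[0,0,0],0],[[0,0,0],[0,0,0],0],[[-0.03,0,0],[0,0,0],0],[[-0.07,0,0],[0,0,0],0]]'>/dev/null; python3 to.py .3672 -.2737 .12 -20
```

```text
t 14.45 pos [ 0.4444 -0.1294  0.1317] F [ 0.9 -1.1 -0.2] w 0.043 jaw 15.5 | shift m [ 0.0116 -0.1129  0.1185] turn [35.5 -0.2  0.3]
```

```bash
python3 -m handwheel '[[[0,-0.028,0.03],[8,0,0],0],[[0,-0.056,0.059],[16,0,0],0],[[0,-0.085,0.089],[24,0,0],0],[[0,-0.113,0.118],[32,0,0],0],[[0.03,-0.113,0.118],[35.5,0,0],0]]'>/dev/null; python3 -m handwheel '[[[0,0,0],[0,0,0],0]]'>/dev/null; python3 to.py .3672 -.2737 .055 -20
```

```text
t 15.05 pos [ 0.3665 -0.2732  0.1002] F [-0.4 -0.2 -0.4] w 0.0427 jaw -20.2 | shift m [0.0452 0.0011 0.0004] turn [-0.2 -0.2  0.4]
```

```bash
python3 -m handwheel '[[[0.03,0,0],[0,0,0],0],[[0.06,0,0],[0,0,0],0],[[0.072,0,0],[0,0,0],0],[[0.072,0,0],[0,0,0],0]]'>/dev/null;  python3 to.py .3672 -.2737 .0225 -20;python3 - <<'E'
from h import *
s=snapshot("scene");f=s["frame"][:,:,::-1];u=proj(s,np.array([[.367,-.274,.04]]))[0].astype(int)
cv2.imwrite(f"pics/g3.png",cv2.resize(f[max(0,u[1]-45):u[1]+45,max(0,u[0]-60):u[0]+60],(640,480),interpolation=cv2.INTER_CUBIC))
E
python3 to.py .3672 -.2737 .0225 -20
```

```text
t 15.45 pos [ 0.3682 -0.2726  0.03  ] F [ 0.5 -0.1  0.6] w 0.0426 jaw -19.9 | shift m [ 0.0075 -0.0005  0.0014] turn [ 0.1 -0.1  0.2]
t 15.5 pos [ 0.3691 -0.2736  0.0314] F [-0.6  0.1  1. ] w 0.0427 jaw -19.9 | shift m [ 0.0089 -0.0017  0.0007] turn [ 0.1 -0.   0.1]
```

View pics/g3.png

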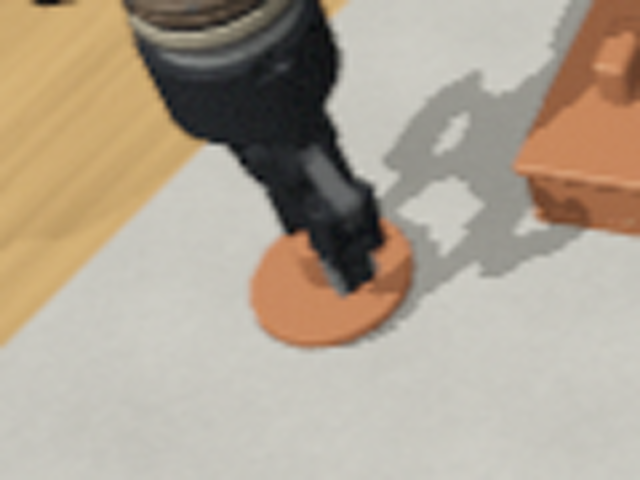

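The fingers straddle the small knob at crop (335,270). Lower 6 mm and grip.

```bash
python3 -m handwheel '[[[0.006,-0.001,0.001],[0,0,0],0],[[0.006,-0.001,0.001],[0,0,0],0.3],[[0.006,-0.001,0.001],[0,0,0],0.5],[[0.006,-0.001,0.001],[0,0,0],1],[[0.006,-0.001,0.001],[0,0,0],1]]' 40 >/dev/null; python3 -m handwheel '[[[0,0,0],[0,0,0],1],[[0,0,0],[0,0,0],1]]'; python3 to.py .3672 -.2737 .13 -20
```

```text
time: 16.2
position: [0.3679, -0.2752, 0.0262]
eef_rot: [[0.0, 0.94, -0.342], [-0.001, -0.342, -0.94], [-1.0, 0.001, 0.0]]
force: [-1.3, 2.0, 5.9]
gripper_width: 0.0202
t 16.2 pos [ 0.3679 -0.2752  0.0262] F [-1.3  2.   5.9] w 0.0202 jaw -20.0 | shift m [-0.1038 -0.0011 -0.0011] turn [-0.  0. -0.]
```

```bash
python3 -m handwheel '[[[-0.02,0,0],[0,0,0],1],[[-0.05,0,0],[0,0,0],1],[[-0.08,0,0],[0,0,0],1],[[-0.12,0,0],[0,0,0],1],[[-0.13,0,0],[0,0,0],1]]'; python3 to.py .55 -.1 .16 0;python3 - <<'E'
from h import *
s=snapshot("scene");f=s["frame"][:,:,::-1];u=proj(s,np.array([[.367,-.274,.1]]))[0].astype(int)
cv2.imwrite(f"pics/g4.png",cv2.resize(f[max(0,u[1]-45):u[1]+45,max(0,u[0]-60):u[0]+60],(640,480),interpolation=cv2.INTER_CUBIC))
E
```

```text
time: 16.7
position: [0.3695, -0.2769, 0.1598]
eef_rot: [[0.006, 0.94, -0.342], [-0.007, -0.342, -0.94], [-1.0, 0.008, 0.004]]
force: [0.7, -0.4, -0.5]
gripper_width: 0.0204
t 16.7 pos [ 0.3695 -0.2769  0.1598] F [ 0.7 -0.4 -0.5] w 0.0204 jaw -20.0 | shift m [-0.0003  0.1091 -0.228 ] turn [-20.    0.3  -0.4]
```

View pics/g4.png

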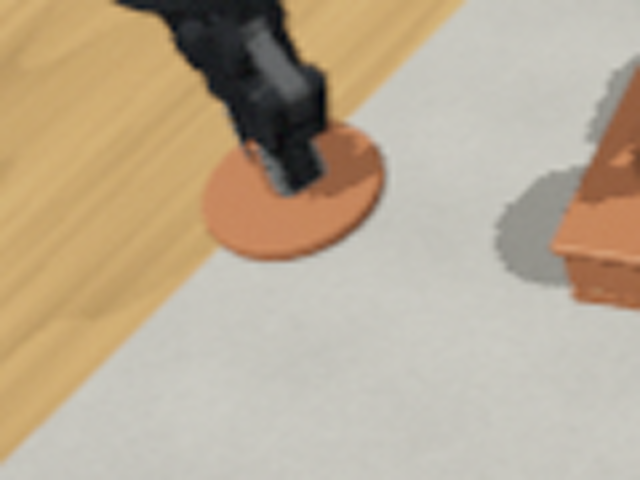

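The small lid is up and held at crop (295,190). Its outline has the same shape as on the table, so it hasn't tilted. Now I'll swing it round to the small pot.

```bash
python3 -m handwheel '[[[0,0.015,-0.035],[-4,0,0],1],[[0,0.035,-0.075],[-8,0,0],1],[[0,0.055,-0.12],[-12,0,0],1],[[0,0.075,-0.165],[-16,0,0],1],[[0,0.095,-0.205],[-20,0,0],1]]'>/dev/null; python3 to.py .5 .13 .16 20
```

```text
t 17.25 pos [ 0.5271 -0.1124  0.1528] F [ 0.3 -0.  -1.6] w 0.0206 jaw 0.2 | shift m [-0.0068 -0.0264 -0.2425] turn [-19.8  -0.1   0.1]
```

```bash
python3 -m handwheel '[[[0,-0.005,-0.048],[-4,0,0],1],[[0,-0.01,-0.096],[-8,0,0],1],[[0,-0.016,-0.144],[-12,0,0],1],[[0,-0.021,-0.192],[-16,0,0],1],[[0,-0.026,-0.24],[-20,0,0],1]]'>/dev/null; python3 to.py .353 .296 .14 40
```

```text
t 17.75 pos [0.4994 0.1271 0.1529] F [ 0.5 -0.2 -1.1] w 0.0204 jaw 20.1 | shift m [ 0.0133 -0.0793 -0.209 ] turn [-19.9  -0.1   0.2]
```

```bash
python3 -m handwheel '[[[0,-0.016,-0.042],[-4,0,0],1],[[0,-0.032,-0.084],[-8,0,0],1],[[0,-0.048,-0.125],[-12,0,0],1],[[0,-0.063,-0.167],[-16,0,0],1],[[0,-0.0793,-0.209],[-20,0,0],1]]'>/dev/null; python3 -m handwheel '[[[0,0,0],[0,0,0],1],[[0,0,0],[0,0,0],1]]'>/dev/null; python3 to.py .353 .296 .11 40
```

```text
t 18.45 pos [0.3536 0.2948 0.1534] F [ 1.8 -0.1 -1.3] w 0.0202 jaw 40.1 | shift m [ 0.0434  0.0005 -0.0013] turn [ 0.1 -0.   0.2]
```

```bash
python3 -m handwheel '[[[0.02,0,0],[0,0,0],1],[[0.04,0,-0.001],[0,0,0],1],[[0.044,0,-0.001],[0,0,0],1],[[0.044,0,-0.001],[0,0,0],1]]'>/dev/null; python3 - <<'E'
from h import *
s=snapshot("scene");f=s["frame"][:,:,::-1];u=proj(s,np.array([[.353,.296,.07]]))[0].astype(int)
cv2.imwrite(f"pics/p3.png",cv2.resize(f[max(0,u[1]-45):u[1]+45,max(0,u[0]-60):u[0]+60],(640,480),interpolation=cv2.INTER_CUBIC))
E
python3 to.py .353 .296 .0885 40
```

```text
t 18.9 pos [0.3551 0.2947 0.1111] F [ 0.2 -0.  -0.6] w 0.0204 jaw 39.9 | shift m [ 0.0226 -0.0007 -0.0023] turn [-0.1 -0.   0. ]
```

View pics/p3.png

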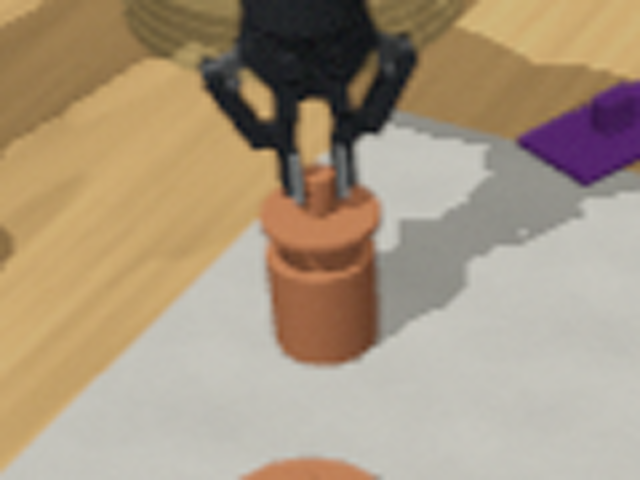

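The lid hovers over the small pot, with the lid at crop (320,225) and the pot rim at (322,265). Correcting about 2 mm and lowering.

```bash
python3 -m handwheel '[[[0.005,-0.0005,-0.002],[0,0,0],1],[[0.01,-0.0005,-0.002],[0,0,0],1],[[0.015,-0.0005,-0.002],[0,0,0],1],[[0.019,-0.0005,-0.002],[0,0,0],1],[[0.019,-0.0005,-0.002],[0,0,0],1]]' >/dev/null;  python3 to.py .353 .296 .0885 40; for i in 1 2; do python3 -m handwheel '[[[0.001,0,0],[0,0,0],1],[[0.001,0,0],[0,0,0],1]]'|grep -E 'force|position'; done
```

```text
t 19.4 pos [0.3523 0.2963 0.0916] F [-0.4  0.9 -0.9] w 0.0206 jaw 40.0 | shift m [0.0031 0.0003 0.0007] turn [-0.  -0.   0.1]
position: [0.3529, 0.2966, 0.0914]
force: [-0.1, -0.3, -0.8]
position: [0.3529, 0.2966, 0.0904]
force: [-0.1, -0.7, -0.6]
```

```bash
for i in 1 2; do python3 -m handwheel '[[[0.001,0,0],[0,0,0],1],[[0.001,0,0],[0,0,0],1]]'|grep -E 'force|position'; done
```

```text
position: [0.3528, 0.2965, 0.0893]
force: [0.4, 0.2, -0.8]
position: [0.3529, 0.2966, 0.0884]
force: [-0.6, -0.3, -1.9]
```

```bash
python3 -m handwheel '[[[0.001,0,0],[0,0,0],1],[[0.001,0,0],[0,0,0],1]]'|grep -E 'force|position'
```

```text
position: [0.3531, 0.2967, 0.0883]
force: [-2.3, -0.6, 5.3]
```

Contact. Release, rise, then on to the large round lid.

```bash
python3 -m handwheel '[[[0,0,0],[0,0,0],0.4],[[0,0,0],[0,0,0],0],[[0,0,0],[0,0,0],0],[[-0.03,0,0],[0,0,0],0],[[-0.06,0,0],[0,0,0],0]]'>/dev/null; python3 to.py .4405 .1178 .13 15
```

```text
t 20.9 pos [0.3519 0.296  0.1468] F [0.1 0.3 0.5] w 0.0422 jaw 40.0 | shift m [ 0.0168 -0.0466  0.1935] turn [25.  -0.   0.2]
```

```bash
python3 -m handwheel '[[[0,-0.011,0.047],[6,0,0],0],[[0,-0.023,0.094],[12,0,0],0],[[0,-0.034,0.141],[18,0,0],0],[[0,-0.0466,0.187],[25,0,0],0],[[0.03,-0.0466,0.1935],[25,0,0],0]]'>/dev/null;python3 -m handwheel '[[[0.02,0,0],[0,0,0],0],[[0.04,0,0],[0,0,0],0],[[0.04,0,0],[0,0,0],0]]'>/dev/null; python3 to.py .4405 .1178 .03 15
```

```text
t 21.7 pos [0.439  0.1179 0.0744] F [-0.8 -0.6 -0.9] w 0.0429 jaw 14.9 | shift m [0.0444 0.0017 0.0006] turn [-0.1 -0.1  0.4]
```

```bash
python3 -m handwheel '[[[0.02,0.001,0],[0,0,0],0],[[0.04,0.001,0],[0,0,0],0],[[0.046,0.001,0],[0,0,0],0],[[0.046,0.001,0],[0,0,0],0]]'>/dev/null;  python3 - <<'E'
from h import *
s=snapshot("scene");f=s["frame"][:,:,::-1];u=proj(s,np.array([[.44,.118,.03]]))[0].astype(int)
cv2.imwrite(f"pics/g5.png",cv2.resize(f[max(0,u[1]-45):u[1]+45,max(0,u[0]-60):u[0]+60],(640,480),interpolation=cv2.INTER_CUBIC))
E
python3 to.py .4405 .1178 .0235 15
```

```text
t 22.15 pos [0.4429 0.1187 0.032 ] F [-0.2 -0.1  0. ] w 0.0427 jaw 15.0 | shift m [ 0.0085 -0.0025  0.0003] turn [ 0.  0. -0.]
```

View pics/g5.png

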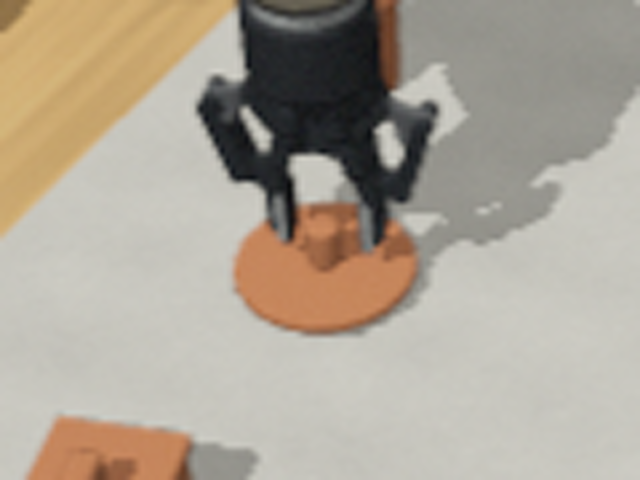

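The knob at crop (322,240) sits between the fingers at (280,215) and (372,225). Lower 5 mm and grip.

```bash
python3 -m handwheel '[[[0.005,-0.0015,0],[0,0,0],0],[[0.005,-0.0015,0],[0,0,0],0.3],[[0.005,-0.0015,0],[0,0,0],0.5],[[0.005,-0.0015,0],[0,0,0],1],[[0.005,-0.0015,0],[0,0,0],1]]' 40 >/dev/null; python3 -m handwheel '[[[0,0,0],[0,0,0],1],[[0,0,0],[0,0,0],1]]'|grep -vE rot; python3 -m handwheel '[[[-0.02,0,0],[0,0,0],1],[[-0.05,0,0],[0,0,0],1],[[-0.08,0,0],[0,0,0],1],[[-0.12,0,0],[0,0,0],1],[[-0.13,0,0],[0,0,0],1]]' >/dev/null; python3 to.py .5256 -.4297 .15 -25
```

```text
time: 22.85
position: [0.4407, 0.1182, 0.0269]
force: [-3.6, -0.6, 5.8]
gripper_width: 0.0205
t 23.35 pos [0.4439 0.1184 0.1607] F [ 1.6  0.8 -1. ] w 0.0207 jaw 15.0 | shift m [ 0.0112 -0.0629  0.5506] turn [40.  -0.1 -0.6]
```

```bash
python3 -m handwheel '[[[0,-0.005,0.03],[6,0,0],1],[[0,-0.009,0.075],[12,0,0],1],[[0,-0.014,0.12],[18,0,0],1],[[0,-0.019,0.165],[24,0,0],1],[[0,-0.024,0.21],[30,0,0],1]]'>/dev/null;python3 to.py .5256 -.4297 .15 -25
```

```text
t 23.85 pos [ 0.4715 -0.0923  0.1548] F [ 0.7  0.1 -2. ] w 0.0205 jaw -15.3 | shift m [0.0045 0.141  0.3112] turn [ 9.7 -0.   0.1]
```

```bash
python3 -m handwheel '[[[0,0.019,0.042],[4,0,0],1],[[0,0.038,0.084],[9.7,0,0],1],[[0,0.057,0.126],[9.7,0,0],1],[[0,0.076,0.168],[9.7,0,0],1],[[0,0.095,0.21],[9.7,0,0],1]]'>/dev/null;python3 to.py .5256 -.4297 .15 -25
```

```text
t 24.35 pos [ 0.5089 -0.3198  0.1542] F [ 0.4  0.8 -1.9] w 0.0202 jaw -24.7 | shift m [0.004  0.0611 0.0928] turn [ 0.3 -0.   0.1]
```

```bash
python3 -m handwheel '[[[0,0.022,0.034],[0,0,0],1],[[0,0.044,0.067],[0,0,0],1],[[0,0.059,0.09],[0,0,0],1],[[0.02,0.059,0.09],[0,0,0],1],[[0.05,0.059,0.09],[0,0,0],1]]'>/dev/null;python3 -m handwheel '[[[0,0,0],[0,0,0],1],[[0,0,0],[0,0,0],1]]'>/dev/null;python3 to.py .5256 -.4297 .1 -25;python3 - <<'E'
from h import *
s=snapshot("scene");f=s["frame"][:,:,::-1];u=proj(s,np.array([[.525,-.43,.07]]))[0].astype(int)
cv2.imwrite(f"pics/p4.png",cv2.resize(f[max(0,u[1]-45):u[1]+45,max(0,u[0]-60):u[0]+60],(640,480),interpolation=cv2.INTER_CUBIC))
E
```

```text
t 25.05 pos [ 0.5246 -0.4237  0.104 ] F [ 0.5 -0.2 -1.6] w 0.0202 jaw -24.7 | shift m [0.004  0.0035 0.005 ] turn [ 0.3 -0.1  0.2]
```

View pics/p4.png

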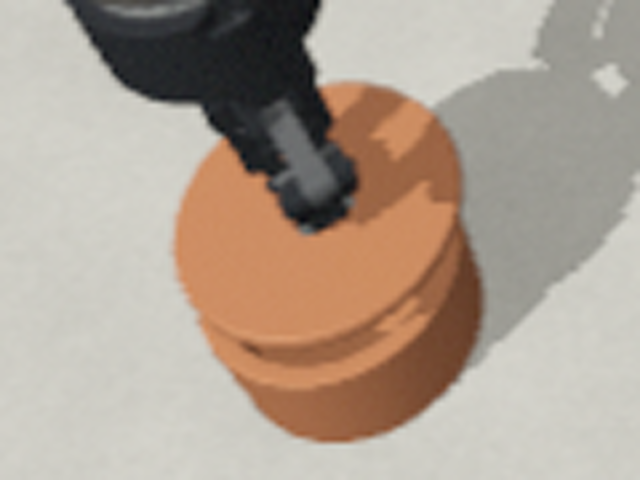

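The large lid hovers over the large pot at crop (320,230), about 6 mm off towards the far side. Correcting and lowering.

```bash
python3 -m handwheel '[[[0,0.0035,0.0045],[0,0,0],1],[[0.007,0.0035,0.0045],[0,0,0],1],[[0.014,0.0035,0.0045],[0,0,0],1],[[0.02,0.0035,0.0045],[0,0,0],1],[[0.02,0.0035,0.0045],[0,0,0],1]]' >/dev/null;  python3 to.py .5256 -.4297 .0786 -25;  python3 -m handwheel '[[[0.001,0,0],[0,0,0],1],[[0.001,0,0],[0,0,0],1]]'|grep -E 'force|position'; python3 to.py .5256 -.4297 .0786 -25
```

```text
t 25.6 pos [ 0.5259 -0.4294  0.0845] F [ 0.3  0.2 -2.5] w 0.0205 jaw -24.7 | shift m [ 0.0059 -0.0001  0.0005] turn [ 0.3 -0.1  0.2]
position: [0.5268, -0.4303, 0.0854]
force: [0.4, -0.2, -1.2]
t 25.8 pos [ 0.5268 -0.4303  0.0854] F [ 0.4 -0.2 -1.2] w 0.0202 jaw -24.7 | shift m [ 0.0068 -0.0013 -0.    ] turn [ 0.3  0.  -0. ]
```

```bash
python3 -m handwheel '[[[0.001,-0.001,0],[0,0,0],1],[[0.002,-0.001,0],[0,0,0],1],[[0.003,-0.001,0],[0,0,0],1],[[0.0035,-0.001,0],[0,0,0],1]]'|grep -E 'force|position';for i in 1 2; do python3 -m handwheel '[[[0.001,0,0],[0,0,0],1],[[0.001,0,0],[0,0,0],1]]'|grep -E 'force|position'; done
```

```text
position: [0.5258, -0.4298, 0.0818]
force: [0.6, -0.4, -2.1]
position: [0.5257, -0.4298, 0.0807]
force: [-0.4, 0.1, -3.1]
position: [0.5257, -0.4298, 0.0797]
force: [-0.8, 0.5, -2.0]
```

```bash
for i in 1 2; do python3 -m handwheel '[[[0.001,0,0],[0,0,0],1],[[0.001,0,0],[0,0,0],1]]'|grep -E 'force|position'; done
```

```text
position: [0.526, -0.43, 0.0793]
force: [-0.2, 0.5, 0.2]
position: [0.526, -0.43, 0.0792]
force: [-2.5, 2.5, 4.7]
```

Contact. Release and retreat clear of the view.

```bash
python3 -m handwheel '[[[0,0,0],[0,0,0],0.4],[[0,0,0],[0,0,0],0],[[0,0,0],[0,0,0],0],[[-0.03,0,0],[0,0,0],0],[[-0.07,0,0],[0,0,0],0]]'>/dev/null;python3 -m handwheel '[[[-0.05,0,0],[0,0,0],0],[[-0.1,0,0.03],[0,0,0],0],[[-0.15,0,0.07],[0,0,0],0],[[-0.15,0,0.11],[0,0,0],0],[[-0.15,0,0.15],[0,0,0],0]]'>/dev/null; python3 -m handwheel '[[[0,-0.03,0.03],[0,0,0],0],[[0,-0.06,0.06],[0,0,0],0],[[0,-0.06,0.06],[0,0,0],0]]'>/dev/null
cat > chk.py <<'E'
from h import *
S={c:snapshot(c) for c in("top","scene")}
P=dict(lq=(.6519,-.161,.047),lo=(.4449,-.1295,.037),ls=(.353,.296,.062),lr=(.5256,-.4297,.052))
tiles=[]
for k,(x,y,z) in P.items():
    for c in S:
        s=S[c];e=proj(s,np.array([[x,y,z+.015]]))[0]
        r=sorted(regions_of(c,N[k]),key=lambda r:np.hypot(*(np.array(r["point"])*[640,400]-e)))
        if r and np.hypot(*(np.array(r[0]["point"])*[640,400]-e))<25:
            q,f=fit([s],[r[0]["pixels"].astype(float)],k,(x,y),z);print(k,c,'dxy mm',np.round((q[:2]-[x,y])*1000,1),'yaw',round(np.degrees(q[2])%180,1),'cost',round(f,3))
        else: print(k,c,'none')
        f=s["frame"][:,:,::-1];a,b=max(0,int(e[1])-30),max(0,int(e[0])-40);tiles.append(cv2.resize(f[a:a+60,b:b+80],(200,150),interpolation=cv2.INTER_CUBIC))
cv2.imwrite("pics/chk.png",np.vstack([np.hstack(tiles[0::2]),np.hstack(tiles[1::2])]))
cv2.imwrite("pics/chks.png",S["scene"]["frame"][:,:,::-1])
print(get_obs()['time'],get_obs()['position'])
E
python3 chk.py
```

```text
lq top dxy mm [ 2.7 -0.3] yaw 99.3 cost 0.049
lq scene dxy mm [ 2.  -0.3] yaw 9.0 cost 0.063
lo top dxy mm [ 3.5 -2.2] yaw 105.1 cost 0.066
lo scene dxy mm [ 2.5 -2.6] yaw 105.8 cost 0.09
ls top dxy mm [2.7 0.7] yaw 177.7 cost 0.066
ls scene dxy mm [1.1 1.9] yaw 6.5 cost 0.118
lr top dxy mm [ 2.8 -0.4] yaw 4.7 cost 0.043
lr scene none
28.8 [ 0.38443984 -0.59499442  0.29782054]
```

View pics/chk.png

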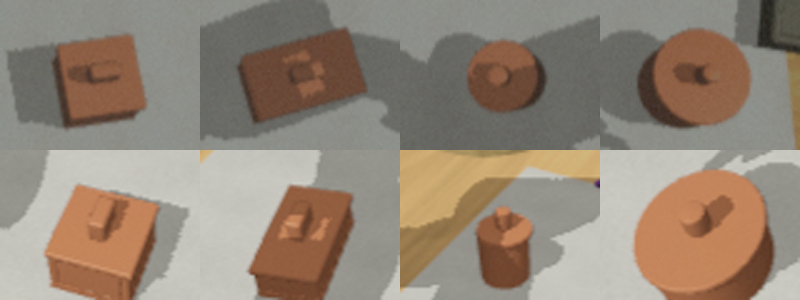

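View pics/chks.png

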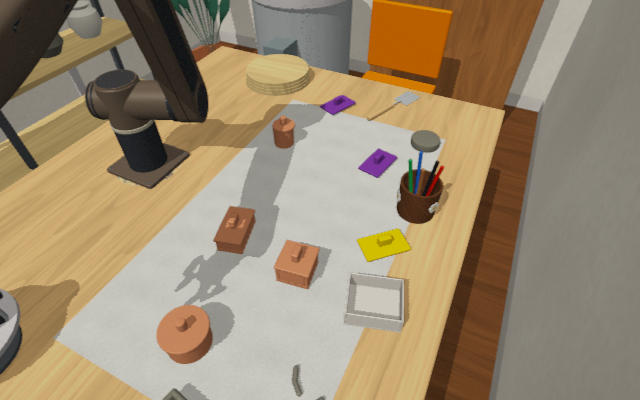

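Top row and bottom row of the check picture both show all four lids flat, centred and aligned. In the scene view they are at (284,130), (236,228), (298,262) and (184,332). The robot is clear of everything, so I'm handing in.

```bash
python3 -c "
from plant import *
print(hand_in())"
```

```text
the job is handed in; nothing more can be done
None
```

I put all four lids on their matching pots, using the terracotta oblong lid and leaving the purple and yellow look-alikes alone. The job was handed in at about 29 s of the 128 s allowed. I lowered each lid in steps of about 1 mm until the wrist felt 4–5 N, then released it.

My last check, from fits to the camera images, showed:
- **Position:** lids within about 4 mm of the pot positions measured at the start; the limit is 12 mm. I did not measure the pots again at the end, but they look unmoved in the pictures.
- **Alignment:** square and oblong lids in line with their pots to within about 1°.
- **Seating:** all four lids look flat in both views. I did not measure height or tilt directly.

- **Missing reading:** the scene camera's network did not find the large round lid, so I judged that lid from the top-camera fit (2.8 mm off) and by eye.
- **Camera difference:** the two cameras agreed to about 2 mm on the other three lids.

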